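# Change over the paint trays

### The job

The narrow tray of paint pots is finished with: push it fully home into its unit. Then hook a fingertip behind the lip of the wide tray and draw it out along its rails, all the way to its stop. Grip and lift nothing, keep the fingers off the pots and leave them standing, and leave everything else where it is.

Things in the scene. Friction and masses are not known exactly. Their poses are not given: they have to be found in the camera images.
- wide_unit: plywood box, open at the front, 200 mm wide (y), 220 mm deep (x), 80 mm high, fixed to the table. Origin: centre of its underside; its -x axis points out of the open front, towards the robot; z up
- wide_tray (a joint): how far the wide tray is out of its unit, m: 0 fully home, 0.130 fully out against its stop. It slides level along the unit's -x axis with about 3 N of friction plus light damping, and stays where it is left
- wide_lip (a point): on the wide aluminium tray: middle of the top edge of its lip, on the inner side (away from the robot), 50 mm above the table; axes as the unit's; moves with the tray. The lip is an upright plate 178 mm wide, 6 mm thick, with a front panel (196 mm wide, 6 mm thick, 7 to 47 mm above the table) flat on its outer side, so the panel's outer face is 12 mm to -x of this point
- wide_well (a point): centre of the floor of the wide tray's empty finger well, just behind the lip; moves with the tray. The well is 50 mm long (x) and 170 mm wide, floor 14 mm above the table, side walls up to 34 mm, inner end a cross wall up to 30 mm. With the tray home the well is still in the open: the unit's front edge is then 44 mm behind the lip's inner side
- narrow_unit: plywood box, open at the front, 115 mm wide (y), 220 mm deep (x), 80 mm high, fixed to the table. Origin: centre of its underside; its -x axis points out of the open front, towards the robot; z up
- narrow_tray (a joint): how far the narrow tray is out of its unit, m: 0 fully home, 0.130 fully out against its stop. It slides level along the unit's -x axis with about 3 N of friction plus light damping, and stays where it is left
- narrow_lip (a point): on the narrow aluminium tray: middle of the top edge of its lip, on the inner side (away from the robot), 50 mm above the table; axes as the unit's; moves with the tray. The lip is an upright plate 93 mm wide, 6 mm thick, with a front panel (111 mm wide, 6 mm thick, 7 to 47 mm above the table) flat on its outer side, so the panel's outer face is 12 mm to -x of this point
- narrow_well (a point): centre of the floor of the narrow tray's empty finger well, just behind the lip; moves with the tray. The well is 50 mm long (x) and 85 mm wide, floor 14 mm above the table, side walls up to 34 mm, inner end a cross wall up to 30 mm. With the tray home the well is still in the open: the unit's front edge is then 44 mm behind the lip's inner side
- wide_pot_a: small lidded paint pot 36 mm across, 44 mm high, 60 g, standing loose in the wide tray behind the cross wall, free to slide in there; origin at the centre of its underside, 14 mm above the table while it stands in its tray
- wide_pot_b: small lidded paint pot 36 mm across, 44 mm high, 60 g, standing loose in the wide tray behind the cross wall, free to slide in there; origin at the centre of its underside, 14 mm above the table while it stands in its tray
- narrow_pot_a: small lidded paint pot 36 mm across, 44 mm high, 60 g, standing loose in the narrow tray behind the cross wall, free to slide in there; origin at the centre of its underside, 14 mm above the table while it stands in its tray
- narrow_pot_b: small lidded paint pot 36 mm across, 44 mm high, 60 g, standing loose in the narrow tray behind the cross wall, free to slide in there; origin at the centre of its underside, 14 mm above the table while it stands in its tray
- tape: bystander: roll of tape, ring 90 mm across and 24 mm high, lying just behind the middle of the wide unit's roof; origin at the centre of its underside
- tin: bystander: small screw-top jar 56 mm across, 45 mm high, standing just behind the middle of the narrow unit's roof; origin at the centre of its underside
- glue: bystander: white bottle 54 mm across, 120 mm high, standing to the left of the units; origin at the centre of its underside
- cup: bystander: white cup 76 mm across, 75 mm high, standing to the right; origin at the centre of its underside
- jar: bystander: jar 80 mm across, 80 mm high, standing to the left; origin at the centre of its underside
- brush: bystander: paint brush about 170 mm long lying flat on the table to the right of the trays; origin on its underside
Things that resemble listed ones, but are neither listed nor needed, are in the scene too. What is shaped like the narrow_pot_a but turquoise or yellow is not meant.

How it is judged:
On the way, in this order (a step that is already met when the one before it is completed fails the run):
1. the narrow tray is home while the wide one is still in (value of joint narrow_tray below 0.006 m and value of joint wide_tray below 0.03 m), for 0.2 s.
2. the wide tray is drawn out to its stop (value of joint wide_tray above 0.12 m), for 0.2 s.
At the end, for the whole second after the job is handed in: The narrow tray is home (within 8 mm), the wide tray is out to within 10 mm of its 130 mm stop and at rest, and all four pots stand upright and still on their tray floors (value of joint narrow_tray below 0.008 m and value of joint wide_tray above 0.12 m and velocity of joint wide_tray between -0.01 and 0.01 m/s and angle between each of wide_pot_a, wide_pot_b, narrow_pot_a, narrow_pot_b's own z axis and vertical below 0.15 rad and height (world z) of each of wide_pot_a, wide_pot_b, narrow_pot_a, narrow_pot_b below 0.02 m and linear speed of each of wide_pot_a, wide_pot_b, narrow_pot_a, narrow_pot_b below 0.02 m/s); the robot touches nothing.
It fails at once if the wide tray's lip is pinched: pressed by the fingers on its inner and its outer side at once (contact force between the fingers and wide_tray_c6 above 2 N and contact force between the fingers and wide_tray_c5 above 2 N).
It fails at once if the narrow tray's lip is pinched: pressed by the fingers on its inner and its outer side at once (contact force between the fingers and narrow_tray_c6 above 2 N and contact force between the fingers and narrow_tray_c5 above 2 N).
It fails at once if a pot in a tray is lifted more than 15 mm or tips over (height (world z) of any of wide_pot_a, wide_pot_b, narrow_pot_a, narrow_pot_b above 0.029 m or angle between any of wide_pot_a, wide_pot_b, narrow_pot_a, narrow_pot_b's own z axis and vertical above 0.5 rad).
It fails at once if the fingers press on a pot with more than 2 N (contact force between the fingers and wide_pot_a above 2 N or contact force between the fingers and wide_pot_b above 2 N or contact force between the fingers and narrow_pot_a above 2 N or contact force between the fingers and narrow_pot_b above 2 N).
It fails at once if a bystander is moved more than 30 mm (distance of any of tape, tin, glue, cup, jar, brush from where it was at the start of the episode above 0.03 m).
It also fails if it takes over 51 s, if anything falls off the work surface, if the arm or the gripper's body presses on something with over 40 N, if the wrist force passes 120 N, or if a joint passes its speed limit or range.

### The arm

A 7-joint arm with a two-finger parallel gripper is mounted at the origin on the work surface. World frame = base frame: x ahead of the robot, y to its left, z up, the work surface at z = 0. Lengths are in m, angles in rad, forces in N, time in s.
With the tool pointing down it reaches from about 0.4 to 0.875 m from the base axis. Payload 19.3 kg.
Tool frame: the origin (TCP) lies at the very end of the fingers, on their centre line; the grasp point (between the pads) lies env.pinch_z behind it (env.pinch_z is the distance from the TCP to the grasp point, in m); z points along the fingers, y is the line along which they close (so a half turn about z gives the same grasp; the last joint's range is limited). The gripper opens to 85 mm and grips with 20 to 120 N. Pads are 22 mm wide; open, the fingers measure 114 mm over their backs; the gripper's body (76 mm by 85 mm) begins 54 mm behind the grasp point. The pads swing forward as they close: fully open they stand 13 mm farther back than shut.
Start: joints at [1.26, 0.521, -0.036, 1.599, 0.021, 1.021, -0.113], TCP at [0.149, -0.607, 0.231] pointing down, gripper open.
Joint ranges: [-2.91, 2.91], [-0.3, 2.13], [-1.5, 1.42], [0.17, 2.43], [-1.26, 4.41], [0.16, 1.93], [-2.52, 2.52]. Speed limits (rad/s): [1.89, 1.89, 2.39, 2.39, 3.01, 3.01, 3.01].

### API

Orientations are given as a unit quaternion [x, y, z, w].
In Python, from workcell import env gives the robot as it stands. The module is installed in compiled form; this text tells all that it offers.
- The arm moves only by the tool send_rows, never from a script. Its argument "series" is a list of rows, each a list of 5 numbers: the shift along the tool's x, y, z normalised to -1 to 1, where 1 is 0.04 m, then the turn about the tool's z normalised to -1 to 1, where 1 is pi/4 rad, then the closure, from 0 (fully open) to 1 (shut). In form: [[dx, dy, dz, yaw, gripper], ...]. A call has exactly 8 rows; each row shifts and turns the commanded pose from where the row before left it, along the tool's axes as they then stand; what a row does not reach is not made up. A row lasts 1/12 s, in which the tool goes at most 41.7 mm and 7.16 degrees, less where a joint would pass 70% of its speed; a pose out of reach is approached as far as the arm can. A call with a number of a shift or a turn outside -1 to 1 is refused whole. A call with a gripper value outside its range is refused whole. The fingers move at their own pace and stop on an object; "squeeze" is the grip in N (left out, the last holds). Time passes only in rows, so rows that do not move let the fingers close, or fill a call up. It gives the time, the measured TCP pose, the force, the opening and the grip force at its end, in the units of the state.
- env.observe(): the state, without advancing time (a new reading comes with each control period).
- env.snapshot(name): name is "scene" or "top" or "wrist"; returns a dict with "pixels" (480x640x3 uint8, blue, green, red), "mtx" (3x3 intrinsics, pixels), "extrinsics" (4x4, takes a point from camera to world coordinates). Camera axes: x right, y down, z forward; pixel columns grow to the right and rows downward; lengths in m; the calibration is good to about 2 mm. A picture is of the moment at which its call begins. There is no depth.
- env.close_job(): hands the job in; it is judged then, once.
Trained networks look in a picture, given as the dict that the camera call returned (one of the last four; its "shot" number tells which), for a name from the list of things; names that differ only in an ending like _2 or _b are one class to them, and where a whole thing is asked for, a point or a joint stands for the part that bears it (a point fixed in the world has none). Each returns a list of dicts, best first, with "confidence" (0 to 1); they miss things now and then, are a little off and sometimes report something else, mostly with a low value. They report only what shows in the picture. A call takes as long as a camera call. They do not tell look-alikes from the thing itself.
- env.look_for(query, picture): "point" ([x, y, z] in m, in world coordinates, good to about 4 mm: the middle of the surface that is visible of it).
The state is a dict: "t": time; "qpos": joint angles; "joint_vel": joint speeds; "tau": joint torques, N m; "ee_pos": TCP position; "orientation": TCP orientation; "wrist_force": force on the tool from outside, world axes, zero at the start; "wrist_torque": the same for the moment, N m; "gripper_width": finger opening in m; "gripper_force": force on a finger pad.
Only numpy, scipy, OpenCV 4.12 (cv2) and the standard library are available. Lean on these libraries where they do the work, as an engineer would, in place of code of your own. Each camera call takes 0.05 s, during which the arm holds its last target. There are 200 camera calls.

## Working session

There is one attempt and no reset: what is moved stays moved. The work goes in short steps, Python scripts to look and compute and a tool call to move; the robot and the scene stay as the last step left them, time stands still between calls to the robot, and variables do not carry over. Pictures are saved under pics/ and viewed, at most 10 in all, crops included, and the job is handed in when it is done.

Besides the shell and the picture viewer there is one more tool, called after "Request:" as a command line: name --pt "numbers of a row" for each row, then --argument value for the rest. send_rows: Moves the arm, as the interface text tells. Its arguments: {"type":"object","properties":{"series":{"type":"array","items":{"type":"array","items":{"type":"number"}}},"squeeze":{"type":"number"}},"required":["series"]}

```bash
mkdir -p pics; cat > h.py <<'E'
from workcell import env
import numpy as np, cv2
def px(s,p):
    E=np.linalg.inv(s["extrinsics"]); c=E[:3,:3]@np.array(p)+E[:3,3]; u=s["mtx"]@c; return u[:2]/u[2]
def ray(s,uv,z):
    d=s["extrinsics"][:3,:3]@np.linalg.inv(s["mtx"])@np.array([uv[0],uv[1],1.]); o=s["extrinsics"][:3,3]
    return o+d*(z-o[2])/d[2]
E
python3 - <<'E'
from h import *
np.set_printoptions(precision=3,suppress=True)
o=env.observe(); print(o["t"],o["ee_pos"],o["orientation"],env.pinch_z,o["gripper_width"])
for n in ["top","scene"]:
    s=env.snapshot(n); cv2.imwrite(f"pics/{n}0.png",s["pixels"])
    print(n,s["extrinsics"][:3,3])
    for q in ["wide_unit","narrow_unit","wide_tray","narrow_tray","wide_lip","narrow_lip","wide_well","narrow_well","wide_pot_a","narrow_pot_a","tape","tin","glue","cup","jar","brush"]:
        for r in env.look_for(q,s)[:4]: print(q,np.round(r["point"],3),px(s,r["point"]).round(),round(r["confidence"],2))
E
```

```text
0.0 [ 0.149 -0.607  0.231] [ 0.993  0.12  -0.    -0.001] 0.0187 0.08565898825079758
top [0.36  0.019 1.609]
wide_unit [ 0.674 -0.181  0.08 ] [400. 214.] 0.8
narrow_unit [ 0.578 -0.188  0.014] [399. 253.] 0.72
narrow_unit [0.626 0.168 0.076] [268. 229.] 0.65
wide_tray [ 0.579 -0.186  0.012] [399. 253.] 0.84
narrow_tray [0.509 0.185 0.013] [263. 275.] 0.79
wide_lip [ 0.572 -0.193  0.01 ] [401. 255.] 0.98
narrow_lip [0.511 0.188 0.011] [262. 274.] 0.73
narrow_lip [0.557 0.162 0.055] [270. 256.] 0.49
wide_well [ 0.579 -0.19   0.013] [400. 252.] 0.63
narrow_well [0.507 0.186 0.016] [262. 276.] 0.7
narrow_well [ 0.579 -0.186  0.014] [399. 252.] 0.5
wide_pot_a [ 0.574 -0.192  0.01 ] [401. 254.] 0.68
wide_pot_a [0.694 0.391 0.085] [185. 202.] 0.23
narrow_pot_a [0.684 0.295 0.045] [223. 210.] 0.73
narrow_pot_a [0.522 0.303 0.043] [218. 268.] 0.72
narrow_pot_a [0.6   0.026 0.041] [322. 242.] 0.72
narrow_pot_a [0.556 0.164 0.055] [270. 257.] 0.68
tape [ 0.725 -0.17   0.102] [397. 193.] 0.6
tin [0.728 0.169 0.122] [268. 188.] 0.93
glue [0.459 0.415 0.08 ] [171. 290.] 0.6
cup [ 0.623 -0.433  0.03
[... 563 characters left out ...]
7
wide_well [ 0.559 -0.19   0.035] [238. 240.] 0.81
narrow_well [0.474 0.189 0.014] [390. 194.] 0.77
narrow_well [0.748 0.169 0.123] [415. 271.] 0.62
narrow_well [ 0.604 -0.422  0.045] [135. 270.] 0.52
narrow_pot_a [0.608 0.281 0.042] [443. 228.] 0.73
narrow_pot_a [0.535 0.311 0.04 ] [446. 202.] 0.7
narrow_pot_a [0.606 0.021 0.044] [332. 243.] 0.59
narrow_pot_a [0.565 0.17  0.057] [392. 216.] 0.56
tape [ 0.733 -0.169  0.101] [252. 293.] 0.92
tin [0.747 0.167 0.126] [414. 270.] 0.67
glue [0.48  0.416 0.075] [485. 169.] 0.72
cup [ 0.603 -0.424  0.046] [134. 269.] 0.96
jar [0.71  0.391 0.075] [507. 252.] 0.56
jar [0.472 0.19  0.013] [390. 194.] 0.52
brush [ 0.435 -0.407  0.018] [145. 213.] 0.84
```

View pics/top0.png

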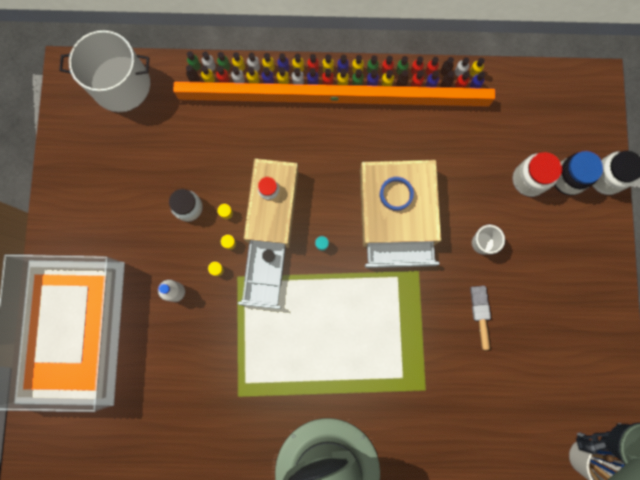

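View pics/scene0.png

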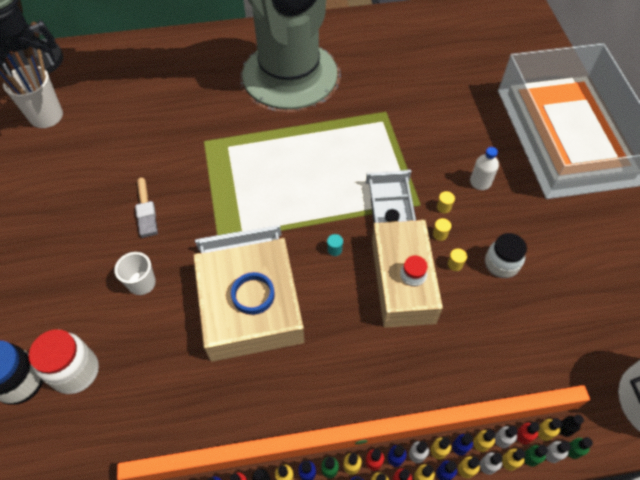

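Top view: the narrow unit's roof is near (270,200) with its tray out to about (262,305). The wide unit's roof is near (400,202) with its lip at about row 264. The arm is at the lower right. I'll zoom in to read the corners.

```bash
python3 - <<'E'
from h import *
im=cv2.imread("pics/top0.png")[150:320,235:450]
im=cv2.resize(im,None,fx=3.7,fy=3.5,interpolation=cv2.INTER_CUBIC); im=im[:600,:800]
cv2.imwrite("pics/crop1.png",im)
s=env.snapshot("top"); np.savez("top.npz",**{k:s[k] for k in("mtx","extrinsics")}); print(s["mtx"],s["extrinsics"])
E
```

```text
[[585.58253921   0.         329.33114206]
 [  0.         585.58253921 235.62686918]
 [  0.           0.           1.        ]] [[ 0.01697096 -0.98661139  0.16220344  0.35984903]
 [-0.99979338 -0.01856038 -0.00828853  0.01878359]
 [ 0.01118812 -0.16202926 -0.98672253  1.60938452]
 [ 0.          0.          0.          1.        ]]
```

View pics/crop1.png

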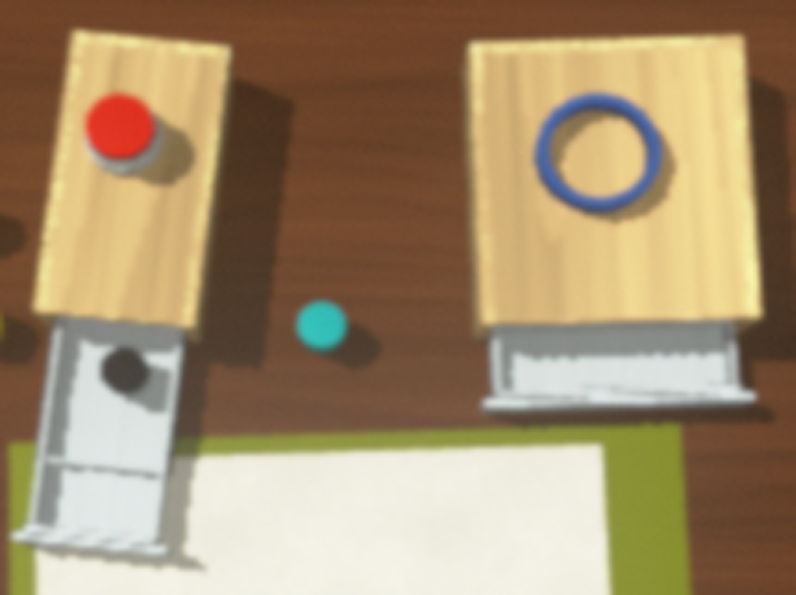

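The crop shows the narrow roof corners at about (73,30), (231,45), (193,328), (35,312), and its panel from (12,538) to (166,550). The wide roof corners are at about (468,42), (743,36), (762,318), (478,330), and its panel runs from (482,405) to (755,397).

```bash
cat >> h.py <<'E'
def fit(s,c,w):
    P=np.array([ray(s,p,.08)[:2] for p in c]); M=np.array([[.11,w/2],[.11,-w/2],[-.11,-w/2],[-.11,w/2]])
    A=P-P.mean(0); H=M.T@A; th=np.arctan2(H[0,1]-H[1,0],H[0,0]+H[1,1])
    R=np.array([[np.cos(th),-np.sin(th)],[np.sin(th),np.cos(th)]])
    return P.mean(0),th,(M@R.T-A)
E
python3 - <<'E'
from h import *
np.set_printoptions(precision=4,suppress=True)
s=dict(np.load("top.npz")); f=lambda l:[(a/3.7+235-.36,b/3.5+150-.36) for a,b in l]
for n,c,w,p in [("narrow",[(73,30),(231,45),(193,328),(35,312)],.115,[(12,538),(166,550)]),("wide",[(468,42),(743,36),(762,318),(478,330)],.2,[(482,405),(755,397)])]:
    m,th,r=fit(s,f(c),w); print(n,m,th,np.degrees(th)); print(r)
    ax=-np.array([np.cos(th),np.sin(th)]); 
    for q in f(p):
        P=ray(s,q,.047)[:2]; print("panel",P,"out along axis from centre",(P-m)@ax)
    home=m+ax*(.11+.056-0); print("panel outer face centre at home",m+ax*(.11+.056), "lip inner",m+ax*(.154))
    q0=np.array([ax[0],ax[1]])
o=env.observe();print(o["t"])
E
```

```text
narrow [0.704  0.1643] -0.0896079681178678 -5.134158383896663
[[-0.0006 -0.0003]
 [-0.0013  0.0007]
 [ 0.0009 -0.001 ]
 [ 0.001   0.0006]]
panel [0.4303 0.2448] out along axis from centre 0.27980709109973767
panel [0.4232 0.1344] out along axis from centre 0.2769966291742683
panel outer face centre at home [0.5387 0.1791] lip inner [0.5507 0.178 ]
wide [ 0.7087 -0.1823] 0.04880755422413513 2.7964668653988562
[[-0.002  -0.0005]
 [-0.0011  0.0013]
 [-0.0001  0.0014]
 [ 0.0032 -0.0022]]
panel [ 0.5376 -0.0912] out along axis from centre 0.16636331858032682
panel [ 0.5474 -0.2897] out along axis from centre 0.16626120479469003
panel outer face centre at home [ 0.5429 -0.1904] lip inner [ 0.5548 -0.1898]
1.75
```

Request:
send_rows --pt "0 0 0 0.14 1" --pt "0 0 0 0.14 1" --pt "0 0 0 0.14 1" --pt "0.8 -0.4 0 0 1" --pt "0.8 -0.4 0 0 1" --pt "0.8 -0.4 0 0 1" --pt "0.8 -0.4 0 0 1" --pt "0.8 -0.4 0 0 1" --squeeze 20

```text
t: 2.42
ee_pos: [0.317, -0.5407, 0.2314]
orientation: [0.999, -0.045, 0.0, 0.0]
wrist_force: [-1.1, -0.9, -0.2]
gripper_width: -0.0001
gripper_force: 0.0
```

Request:
send_rows --pt "0.4 -0.8 0 0 1" --pt "0.4 -0.8 0 0 1" --pt "0.4 -0.8 0 0 1" --pt "0.4 -0.8 0 0 1" --pt "0.2 -0.8 0 0 1" --pt "0.2 -0.8 0 0 1" --pt "0.2 -0.8 0 0 1" --pt "0.2 -0.8 0 0 1"

```text
t: 3.08
ee_pos: [0.4342, -0.2935, 0.2314]
orientation: [0.999, -0.045, 0.0, 0.0]
wrist_force: [1.2, -0.7, -0.1]
gripper_width: 0.0002
gripper_force: 0.0
```

Request:
send_rows --pt "0 -0.8 0.1 0 1" --pt "0 -0.8 0.1 0 1" --pt "0 -0.8 0.1 0 1" --pt "0 -0.8 0.1 0 1" --pt "0 -0.8 0.1 0 1" --pt "0 -0.8 0.1 0 1" --pt "0 -0.8 0.1 0 1" --pt "0 -0.8 0.1 0 1"

```text
t: 3.75
ee_pos: [0.4567, -0.0386, 0.1994]
orientation: [0.999, -0.045, 0.0, -0.0]
wrist_force: [1.6, -0.5, -0.3]
gripper_width: -0.0001
gripper_force: 0.0
```

Request:
send_rows --pt "-0.35 -0.8 0 0 1" --pt "-0.35 -0.8 0 0 1" --pt "-0.35 -0.8 0 0 1" --pt "-0.35 -0.8 0 0 1" --pt "-0.35 -0.8 0 0 1" --pt "-0.35 -0.8 0 0 1" --pt "-0.35 -0.8 0.4 0 1" --pt "0 0 0.4 0 1"

```text
t: 4.42
ee_pos: [0.3777, 0.1978, 0.1678]
orientation: [0.999, -0.041, 0.001, -0.002]
wrist_force: [0.3, 1.6, -0.3]
gripper_width: -0.0002
gripper_force: 0.0
```

Request:
send_rows --pt "0 0 0.5 0 1" --pt "0 0 0.5 0 1" --pt "0 0 0.5 0 1" --pt "0 0 0.5 0 1" --pt "0 0 0.5 0 1" --pt "0 0 0.5 0 1" --pt "0 0 0.4 0 1" --pt "0 0 0 0 1"

```text
t: 5.08
ee_pos: [0.378, 0.1913, 0.0292]
orientation: [0.999, -0.044, -0.001, 0.001]
wrist_force: [-1.2, 0.4, 1.0]
gripper_width: -0.0002
gripper_force: 0.0
```

Request:
send_rows --pt "0.2 0 0 0 1" --pt "0.2 0 0 0 1" --pt "0.1 0 0 0 1" --pt "0.1 0 0 0 1" --pt "0.1 0 0 0 1" --pt "0.1 0 0 0 1" --pt "0.15 0 0 0 1" --pt "0.15 0 0 0 1"

```text
t: 5.75
ee_pos: [0.423, 0.1877, 0.0314]
orientation: [0.999, -0.044, -0.0, 0.0]
wrist_force: [-3.2, 0.4, 3.3]
gripper_width: 0.0002
gripper_force: 1.7
```

Request:
send_rows --pt "0.15 0 0 0 1" --pt "0.15 0 0 0 1" --pt "0.15 0 0 0 1" --pt "0.15 0 0 0 1" --pt "0.15 0 0 0 1" --pt "0.15 0 0 0 1" --pt "0.15 0 0 0 1" --pt "0.15 0 0 0 1"

```text
t: 6.42
ee_pos: [0.4712, 0.1835, 0.0313]
orientation: [0.999, -0.045, -0.0, 0.0]
wrist_force: [-3.7, 1.3, 2.3]
gripper_width: 0.0002
gripper_force: 1.7
```

Request:
send_rows --pt "0.15 0 0 0 1" --pt "0.15 0 0 0 1" --pt "0.15 0 0 0 1" --pt "0.15 0 0 0 1" --pt "0.15 0 0 0 1" --pt "0.15 0 0 0 1" --pt "0.15 0 0 0 1" --pt "0.1 0 0 0 1"

```text
t: 7.08
ee_pos: [0.5173, 0.1794, 0.0313]
orientation: [0.999, -0.045, 0.0, -0.0]
wrist_force: [-2.8, 0.7, 1.9]
gripper_width: 0.0003
gripper_force: 1.6
```

Request:
send_rows --pt "0.05 0 0 0 1" --pt "0.05 0 0 0 1" --pt "0.05 0 0 0 1" --pt "0.05 0 0 0 1" --pt "0 0 0 0 1" --pt "0 0 0 0 1" --pt "0 0 0 0 1" --pt "0 0 0 0 1"

```text
t: 7.75
ee_pos: [0.5246, 0.1787, 0.0314]
orientation: [0.999, -0.045, 0.0, -0.0]
wrist_force: [-0.1, -0.5, 0.0]
gripper_width: -0.0002
gripper_force: 0.0
```

Request:
send_rows --pt "0.03 0 0 0 1" --pt "0.03 0 0 0 1" --pt "0.03 0 0 0 1" --pt "0.03 0 0 0 1" --pt "0.03 0 0 0 1" --pt "0 0 0 0 1" --pt "0 0 0 0 1" --pt "0 0 0 0 1"

```text
t: 8.42
ee_pos: [0.5286, 0.1783, 0.0311]
orientation: [0.999, -0.044, -0.002, 0.0]
wrist_force: [-13.7, 0.6, 10.1]
gripper_width: -0.0
gripper_force: 7.1
```

Request:
send_rows --pt "-0.2 0 0 0 1" --pt "-0.5 0 0 0 1" --pt "-0.5 0 0 0 1" --pt "-0.2 0 -0.6 0 1" --pt "0 0 -0.8 0 1" --pt "0 0 -0.8 0 1" --pt "0 0 -0.8 -0.088 1" --pt "0 0 0 -0.088 1"

```text
t: 9.08
ee_pos: [0.477, 0.1843, 0.1567]
orientation: [1.0, 0.026, 0.004, -0.001]
wrist_force: [1.3, 0.4, 1.0]
gripper_width: 0.0001
gripper_force: 0.0
```

```bash
python3 - <<'E'
from h import *
s=env.snapshot("top"); im=s["pixels"][150:320,235:450]
cv2.imwrite("pics/crop2.png",cv2.resize(im,None,fx=3.7,fy=3.5,interpolation=cv2.INTER_CUBIC)[:600,:800]); print(env.observe()["ee_pos"])
E
```

```text
[0.47626946 0.18378688 0.1542368 ]
```

View pics/crop2.png

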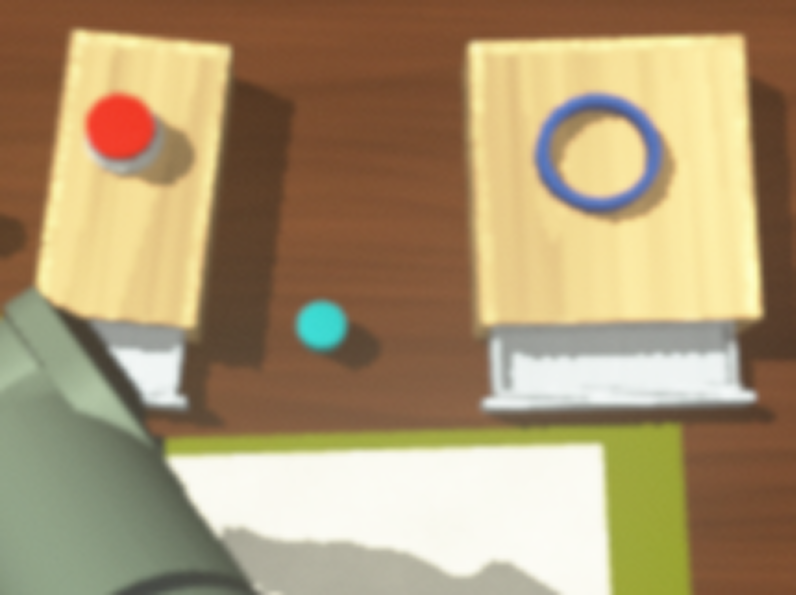

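The narrow panel's right end is now at about (186,406), which fits a tray fully home, and the wide tray hasn't moved. Next I'll go over to the wide well.

Request:
send_rows --pt "0 0.8 0 0 1" --pt "0 0.8 0 0 1" --pt "0 0.8 0 0 1" --pt "0 0.8 0 0 1" --pt "0.2 0.8 0 0 1" --pt "0.2 0.8 0 0 1" --pt "0.2 0.8 0 0 1" --pt "0.2 0.8 0 0 1"

```text
t: 9.8
ee_pos: [0.5191, -0.0727, 0.1506]
orientation: [1.0, 0.024, -0.0, 0.0]
wrist_force: [1.2, 0.8, -0.0]
gripper_width: -0.0001
gripper_force: 0.0
```

Request:
send_rows --pt "0.3 0.8 0 0 1" --pt "0.3 0.8 0 0 1" --pt "0.3 0.8 0 0 1" --pt "0.4 0.6 0 0 1" --pt "0 0 0.4 0 1" --pt "0 0 0.4 0 1" --pt "0 0 0 0 1" --pt "0 0 0 0 1"

```text
t: 10.47
ee_pos: [0.5763, -0.188, 0.1183]
orientation: [1.0, 0.024, -0.001, -0.0]
wrist_force: [0.2, 0.1, -0.1]
gripper_width: -0.0001
gripper_force: 0.0
```

Request:
send_rows --pt "0 0 0.3 0 1" --pt "0 0 0.35 0 1" --pt "0 0 0.35 0 1" --pt "0 0 0.35 0 1" --pt "0 0 0.35 0 1" --pt "0 0 0.3 0 1" --pt "0 0 0.2 0 1" --pt "0 0 0 0 1"

```text
t: 11.13
ee_pos: [0.5764, -0.1879, 0.0299]
orientation: [1.0, 0.025, -0.001, -0.0]
wrist_force: [-0.2, 0.9, -0.2]
gripper_width: -0.0
gripper_force: 0.0
```

Request:
send_rows --pt "-0.1 0 0 0 1" --pt "-0.1 0 0 0 1" --pt "-0.08 0 0 0 1" --pt "-0.08 0 0 0 1" --pt "-0.08 0 0 0 1" --pt "-0.1 0 0 0 1" --pt "-0.12 0 0 0 1" --pt "-0.14 0 0 0 1"

```text
t: 11.8
ee_pos: [0.545, -0.1899, 0.0316]
orientation: [1.0, 0.025, 0.0, 0.0]
wrist_force: [3.9, -0.2, 1.9]
gripper_width: 0.0003
gripper_force: 1.7
```

Request:
send_rows --pt "-0.15 0 0 0 1" --pt "-0.15 0 0 0 1" --pt "-0.15 0 0 0 1" --pt "-0.15 0 0 0 1" --pt "-0.15 0 0 0 1" --pt "-0.15 0 0 0 1" --pt "-0.15 0 0 0 1" --pt "-0.15 0 0 0 1"

```text
t: 12.47
ee_pos: [0.4965, -0.1922, 0.0313]
orientation: [1.0, 0.025, 0.0, -0.0]
wrist_force: [4.3, -0.4, 3.4]
gripper_width: 0.0003
gripper_force: 1.7
```

Request:
send_rows --pt "-0.15 0 0 0 1" --pt "-0.15 0 0 0 1" --pt "-0.15 0 0 0 1" --pt "-0.15 0 0 0 1" --pt "-0.15 0 0 0 1" --pt "-0.15 0 0 0 1" --pt "-0.12 0 0 0 1" --pt "-0.1 0 0 0 1"

```text
t: 13.13
ee_pos: [0.4517, -0.1944, 0.0313]
orientation: [1.0, 0.024, -0.0, -0.0]
wrist_force: [3.7, -1.1, 0.7]
gripper_width: -0.0002
gripper_force: 1.6
```

Remaining: about 17 mm to the stop.

Request:
send_rows --pt "-0.07 0 0 0 1" --pt "-0.07 0 0 0 1" --pt "-0.07 0 0 0 1" --pt "-0.07 0 0 0 1" --pt "-0.05 0 0 0 1" --pt "-0.05 0 0 0 1" --pt "-0.03 0 0 0 1" --pt "0 0 0 0 1"

```text
t: 13.8
ee_pos: [0.4387, -0.195, 0.0315]
orientation: [1.0, 0.025, 0.003, 0.0]
wrist_force: [17.1, 0.1, -11.0]
gripper_width: -0.0
gripper_force: 8.7
```

Request:
send_rows --pt "-0.03 0 0 0 1" --pt "-0.03 0 0 0 1" --pt "-0.03 0 0 0 1" --pt "0 0 0 0 1" --pt "0 0 0 0 1" --pt "0 0 0 0 1" --pt "0 0 0 0 1" --pt "0 0 0 0 1"

```text
t: 14.47
ee_pos: [0.4387, -0.195, 0.0319]
orientation: [1.0, 0.026, 0.006, 0.0]
wrist_force: [34.3, 0.2, -22.7]
gripper_width: 0.0003
gripper_force: 17.0
```

The force climbed to 34 N with no motion, so the tray is against its stop. I'll ease off, rise out of the well and back away to the side.

Request:
send_rows --pt "0.1 0 0 0 1" --pt "0.1 0 0 0 1" --pt "0.15 0 0 0 1" --pt "0.15 0 0 0 1" --pt "0 0 0 0 1" --pt "0 0 -0.3 0 1" --pt "0 0 -0.6 0 1" --pt "0 0 -0.6 0 1"

```text
t: 15.13
ee_pos: [0.4514, -0.194, 0.0914]
orientation: [1.0, 0.025, -0.001, -0.0]
wrist_force: [1.3, -0.0, 0.5]
gripper_width: -0.0
gripper_force: 0.0
```

Request:
send_rows --pt "0 0 -0.8 0 1" --pt "0 0 -0.8 0 1" --pt "0 0 -0.8 0 1" --pt "0 0.8 0 0 1" --pt "0 0.8 0 0 1" --pt "0 0.8 0 0 1" --pt "0 0.8 0 0 1" --pt "0 0.8 0 0 1"

```text
t: 15.8
ee_pos: [0.4596, -0.3557, 0.1872]
orientation: [1.0, 0.025, -0.0, -0.0]
wrist_force: [-0.2, 0.8, 0.1]
gripper_width: -0.0
gripper_force: 0.0
```

Request:
send_rows --pt "-0.3 0.8 0 0 1" --pt "-0.3 0.8 0 0 1" --pt "-0.3 0.8 0 0 1" --pt "0 0 0 0 1" --pt "0 0 0 0 1" --pt "0 0 0 0 1" --pt "0 0 0 0 1" --pt "0 0 0 0 1"

```text
t: 16.47
ee_pos: [0.4296, -0.4507, 0.1874]
orientation: [1.0, 0.025, 0.0, -0.0]
wrist_force: [0.5, -0.1, 0.3]
gripper_width: 0.0002
gripper_force: 0.0
```

```bash
python3 - <<'E'
from h import *
s=env.snapshot("top"); im=s["pixels"][150:320,235:450]
cv2.imwrite("pics/crop3.png",cv2.resize(im,None,fx=3.7,fy=3.5,interpolation=cv2.INTER_CUBIC)[:600,:800]); print(env.observe()["ee_pos"])
E
```

```text
[ 0.4294921  -0.45093682  0.18743132]
```

View pics/crop3.png

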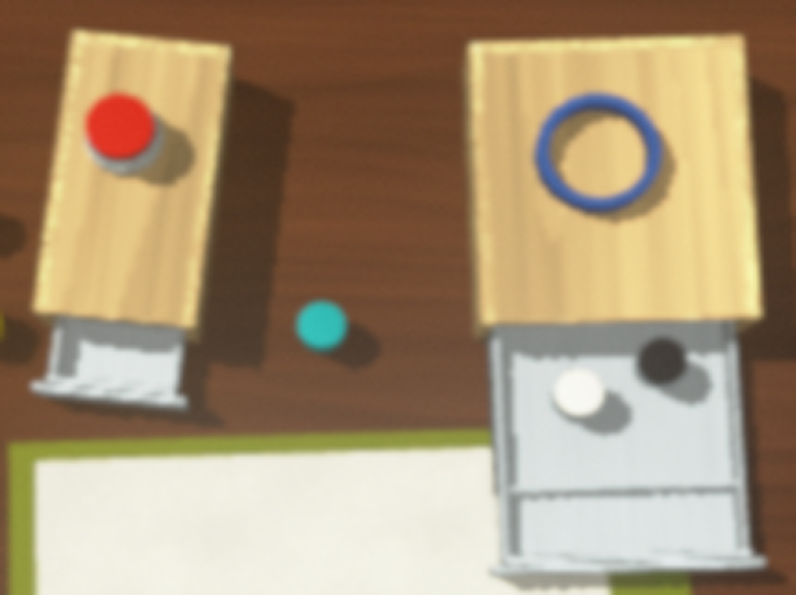

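The narrow tray is home, with its panel at row 385–405. The wide tray is fully out, with its panel at row 560–570. Its two pots stand at (578,393) and (661,361), and the bystanders in this view haven't moved.

```bash
python3 -c "
from workcell import env
print(env.close_job())"
```

```text
the job is handed in; nothing more can be done
None
```

The narrow tray is pushed home and the wide tray drawn out to its stop with both its pots standing (the narrow tray's pots are inside the unit, out of view); the job is handed in, and no verdict came back.

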